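Open both doors of the counter display case

ROBOT

A 6-joint arm with a two-finger parallel gripper is mounted at the origin on the work surface. World frame = base frame: x ahead of the robot, y to its left, z up, the work surface at z = 0. Lengths are in m, angles in rad, forces in N, time in s.
With the tool pointing down it reaches from about 0.35 to 0.975 m from the base axis. Payload 4.9 kg.
Tool frame: the origin (TCP) lies between the finger pads; the fingertips stand 22 mm ahead of it and the grasp point (between the pads) lies 3 mm ahead of it; z points along the fingers, y is the line along which they close (so a half turn about z gives the same grasp; the last joint's range is limited). The gripper opens to 85 mm and grips with 20 to 120 N. Pads are 22 mm wide; open, the fingers measure 114 mm over their backs; the gripper's body (76 mm by 85 mm) begins 54 mm behind the grasp point. The pads swing forward as they close: fully open they stand 13 mm farther back than shut.
Start: joints at [1.041, 0.053, 1.613, -0, 1.476, -0.119], TCP at [0.25, 0.573, 0.253] pointing down, gripper open.
Joint ranges: [-3.01, 3.01], [-1.01, 2.22], [0.06, 2.58], [-1.02, 4.17], [0.09, 2.62], [-3.14, 3.14]. Speed limits (rad/s): [2.57, 2.57, 3.14, 3.14, 3.14, 3.14].

INTERFACE

Orientations are given as a unit quaternion [w, x, y, z].
In Python, from plant import state, grab_frame, get_calibration, job_done, recognise, regions_of gives the robot as it stands.
- The arm moves only by the tool apply_moves, never from a script. Its argument "targets" is a list of rows, each an object with "translation": the shift along the tool's x, y, z normalised to -1 to 1, where 1 is 100 mm, a list of three; "twist": the turn about the tool's z normalised to -1 to 1, where 1 is 0.1 rad; "hand": the opening, from 0 (shut) to 1 (fully open). A call has 1 to 8 rows; each row shifts and turns the commanded pose from where the row before left it, along the tool's axes as they then stand; what a row does not reach is not made up. A row lasts 1/10 s, in which the tool goes at most 50 mm and 8.59 degrees, less where a joint would pass 70% of its speed; a pose out of reach is approached as far as the arm can. A call with a number of a shift or a turn outside -1 to 1 is refused whole. A call with a gripper value outside its range is refused whole. The fingers move at their own pace and stop on an object; the grip force is fixed at half the most. Time passes only in rows, so rows that do not move let the fingers close. It gives the time, the measured TCP pose, the force, the opening and the grip force at its end, in the units of the state.
- state(): the state, without advancing time (a new reading comes with each control period).
- grab_frame(name): name is "side" or "top"; returns the picture (420x560x3 uint8, red, green, blue); there is no depth.
- get_calibration(name): a dict with "camera_matrix" (3x3 intrinsics, pixels), "pose" (4x4, takes a point from camera to world coordinates). Camera axes: x right, y up, looking along -z (the intrinsics and any distortion apply to the point x, -y, -z); pixel columns grow to the right and rows downward; lengths in m; the calibration is good to about 2 mm. A picture is of the moment at which its call begins. get_calibration takes no time and is no camera call.
- job_done(): hands the job in; it is judged then, once.
Trained networks look in the newest picture that a camera, given by its name, has taken for a name from the list of things; names that differ only in an ending like _2 or _b are one class to them, and where a whole thing is asked for, a point or a joint stands for the part that bears it (a point fixed in the world has none). Each returns a list of dicts, best first, with "score" (0 to 1); they miss things now and then, are a little off and sometimes report something else, mostly with a low value. They report only what shows in the picture. A call takes as long as a camera call.
- recognise(camera, query): "point" ([x, y, z] in m, in world coordinates, good to about 4 mm: the middle of the surface that is visible of it).
- regions_of(camera, query): "pixels" (420x560 bool, what is visible of it).
The state is a dict: "time": time; "joint_pos": joint angles; "joint_vel": joint speeds; "joint_efforts": joint torques, N m; "tool_pos": TCP position; "tool_rot": TCP orientation; "contact_force": force on the tool from outside, world axes, zero at the start; "ft_torque": the same for the moment, N m; "gripper_width": opening from 0.0 (shut) to 1.0 (fully open); "grasp_force": force on a finger pad.
Only numpy, scipy, OpenCV 4.12 (cv2) and the standard library are available. Lean on these libraries where they do the work, as an engineer would, in place of code of your own. Each camera call takes 0.05 s, during which the arm holds its last target. There are 200 camera calls.

TASK

The small glass display case on the hardware shop counter has to be opened up for restocking. First swing its latched leaf, the one with the spring catch on top and the steel strip that laps over the other leaf, wide open by its pull, with the other leaf still shut; only then swing the overlapped leaf wide open too, without ever forcing it against the strip. Leave both leaves standing wide open, and do not disturb the tin, the glue bottle and the tape measure.

Things in the scene. Friction and masses are not known exactly. Their poses are not given: they have to be found in the camera images.
- case: Yellow steel and glass display case, fixed, 160 deep, 320 wide, 190 high; its place and heading vary. Origin: centre of the underside; front (with the leaves) faces its -x, z up. Each leaf: 152 wide, 15 thick, top edge 190 above the counter, hung in front of the case, hinged at its outer side. Only small catch parts (up to 208 high) stand on top.
- cover_leaf_pull (a point): Point on the pull of the latched leaf: the right-hand one seen from the robot, with a steel strip lapping 19 over the other leaf. Pull: upright steel D-bar, 10 thick, 70 to 175 above the counter, 40 off the leaf's face; clear for fingers from above. Point: bar centre line, 155 above the counter. Axes turn with the leaf: z up, x into the leaf, y to its free edge. Hinge line at x +55, y -100.
- tucked_leaf_pull (a point): Point on the pull of the overlapped leaf (left-hand seen from the robot), a bar like the other's, 110 from it when both are shut. Point: bar centre line, 155 above the counter, 40 off the leaf's face. Axes turn with the leaf: z up, x into the leaf, y along it to its hinge. Hinge line at x +55, y +100.
- cover_leaf (a joint): Opening angle of the latched leaf in rad: 0 shut, grows as its free edge swings out towards the robot (anticlockwise seen from above), stop at 1.65. The spring catch lets go at a pull of 6 to 12 N at the bar (grip it firmly) within the first 0.2 rad; after that the leaf swings lightly and stays where it is left.
- tucked_leaf (a joint): Opening angle of the overlapped leaf in rad: 0 shut, grows as its free edge swings out towards the robot (clockwise seen from above), stop at 1.65. No catch of its own, but the strip blocks it while the latched leaf is shut; it swings lightly and stays where it is left.
- tin: Bystander: steel paint tin, 76 in diameter, 85 high, standing on the counter in front of the grey drawer unit (150 x 200 x 160 high, fixed, on the other side of the counter from the case). Origin: centre of the underside, z up.
- glue: Bystander: black glue bottle with white cap, 52 in diameter, 110 high, standing beside the tin. Origin: centre of the underside, z up.
- tape: Bystander: black tape measure, 65 x 32 x 60 high, standing on top of the drawer unit. Origin: centre of the underside, z up.

How it is judged:
By the outcome, as a careful person would: the job done as asked, in the order asked, and still so for the second after the job is handed in, with the robot touching nothing.
It also fails if it takes over 62 s, if anything falls off the work surface, if the arm or the gripper's body presses on something with over 40 N, if the wrist force passes 120 N, or if a joint passes its speed limit or range.

## Working session

There is one attempt and no reset: what is moved stays moved. The work goes in short steps, Python scripts to look and compute and a tool call to move; the robot and the scene stay as the last step left them, time stands still between calls to the robot, and variables do not carry over. Pictures are saved under pics/ and viewed, at most 10 in all, crops included, and the job is handed in when it is done.

Besides the shell and the picture viewer there is one more tool, called after "Emit:" by a JSON object that holds its "api" and its "payload". apply_moves: Moves the arm, as the interface text tells. Its arguments: {"type":"object","properties":{"targets":{"type":"array"}},"required":["targets"]}

```bash
mkdir -p pics
cat > h.py <<'E'
import numpy as np, cv2
from plant import *
np.set_printoptions(precision=4,suppress=True)
def snap(n,f):
    im=grab_frame(n); cv2.imwrite('pics/'+f,im[:,:,::-1]); return im
E
python3 - <<'E'
from h import *
s=state(); print(s['time'],s['tool_pos'],s['tool_rot'],s['contact_force'])
a=snap('side','s0.png'); b=snap('top','t0.png')
cv2.imwrite('pics/st0.png',cv2.resize(np.hstack([a,b])[:,:,::-1],(800,300),interpolation=cv2.INTER_AREA))
for c in('side','top'):
    k=get_calibration(c); print(c,k['camera_matrix'],k['pose'],[x for x in k if x not in('camera_matrix','pose')])
    for q in('case','cover_leaf_pull','tucked_leaf_pull','tin','glue','tape'):
        print(c,q,[(np.round(r['point'],4),round(r['score'],2)) for r in recognise(c,q)[:3]])
E
```

```text
0.0 [0.2493 0.5725 0.2521] [-0.0003  0.204   0.979  -0.001 ] [-1.108  -0.1749 -0.5815]
side [[395.7022   0.     278.631 ]
 [  0.     395.7022 215.4574]
 [  0.       0.       1.    ]] [[-0.85    0.3906 -0.3534  0.3521]
 [-0.5266 -0.6456  0.5531  0.4738]
 [-0.0121  0.6563  0.7544  0.7993]
 [ 0.      0.      0.      1.    ]] []
side case [(array([ 0.6652, -0.155 ,  0.1869]), 0.91), (array([ 0.5978, -0.1483,  0.1278]), 0.26)]
side cover_leaf_pull [(array([ 0.6025, -0.2852,  0.1413]), 0.67)]
side tucked_leaf_pull [(array([ 0.5991, -0.1444,  0.1262]), 0.73)]
side tin [(array([0.5797, 0.2655, 0.0833]), 0.56), (array([ 0.6048, -0.2859,  0.1411]), 0.16)]
side glue [(array([0.5691, 0.1837, 0.0734]), 0.8)]
side tape [(array([0.7116, 0.1615, 0.2115]), 0.56)]
top [[419.0476   0.     275.2781]
 [  0.     419.0476 208.9909]
 [  0.       0.       1.    ]] [[-0.0055  0.971  -0.2392  0.3968]
 [-1.     -0.0059 -0.0007 -0.0097]
 [-0.0021  0.2392  0.971   1.1704]
 [ 0.      0.      0.      1.    ]] []
top case [(array([ 0.6701, -0.2244,  0.1909]), 0.82)]
top cover_leaf_pull [(array([ 0.6114, -0.2916,  0.163 ]), 0.69)]
top tucked_leaf_pull [(array([ 0.6049, -0.1533,  0.1555]), 0.76), (array([ 0.6105, -0.293 ,  0.1624]), 0.37)]
top tin [(array([0.588 , 0.2482, 0.0883]), 0.67)]
top glue [(array([0.5744, 0.1624, 0.0776]), 0.93)]
top tape [(array([0.7148, 0.1502, 0.2184]), 0.6)]
```

View pics/s0.png

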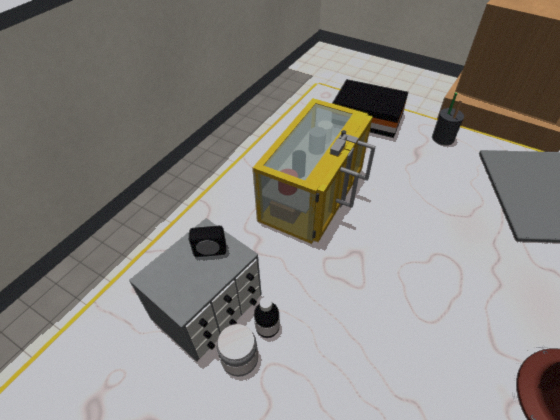

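View pics/t0.png

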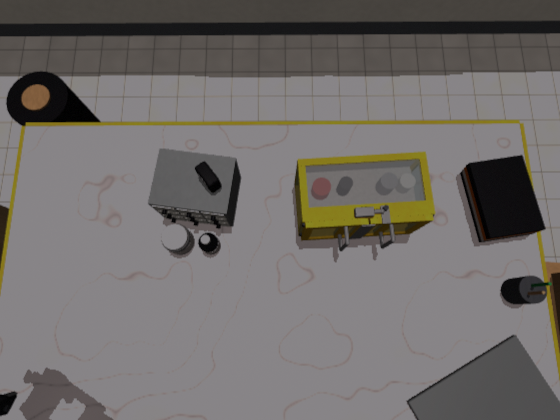

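The side view shows the yellow case with its pulls at about (372,150) and (352,190). In the top view they are at about (388,238) for the cover leaf and (343,238) for the tucked leaf. Next I'll enlarge both.

Run:
```python
from h import *
a=cv2.imread('pics/s0.png')[90:250,245:395]; b=cv2.imread('pics/t0.png')[145:255,290:440]
A=cv2.resize(a,(400,427),interpolation=cv2.INTER_CUBIC);B=cv2.resize(b,(400,293),interpolation=cv2.INTER_CUBIC)
o=np.zeros((427,800,3),np.uint8);o[:,:400]=A;o[:293,400:]=B;cv2.imwrite('pics/c0.png',o)
P={}
for c in('side','top'):
    grab_frame(c)
    k=get_calibration(c);T=k['pose']@np.diag([1,-1,-1,1.]);P[c]=(k['camera_matrix'],T)
    for q in('cover_leaf_pull','tucked_leaf_pull'):
        for r in regions_of(c,q)[:1]:
            m=r['pixels'];v,u=np.nonzero(m);print(c,q,r['score'],m.sum(),u.min(),u.max(),v.min(),v.max())
```

```text
side cover_leaf_pull 0.76 1435 339 374 115 200
side tucked_leaf_pull 0.69 1767 312 357 150 240
top cover_leaf_pull 0.78 1488 351 433 205 247
top tucked_leaf_pull 0.89 1203 300 368 218 250
```

View pics/c0.png

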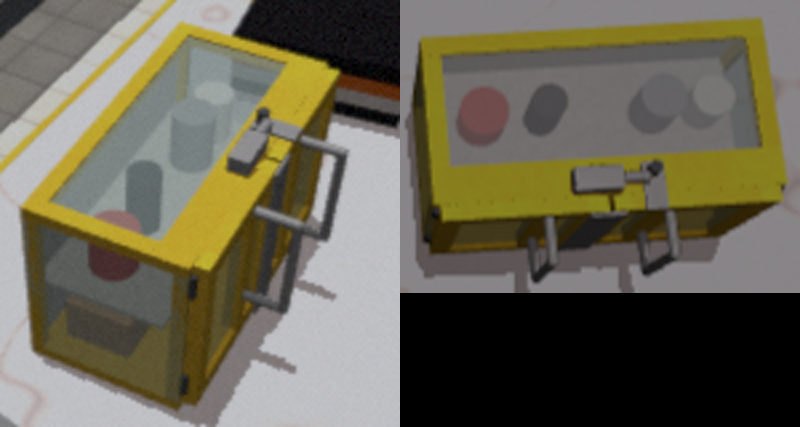

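The enlarged crop shows both D-bars clearly. The cover bar runs from (374,146) to (367,179) in the side view and from (393.5,239) to (382,246) in the top view. The tucked bar is next to it, from (356,171) to (353,206) in the side view.

```bash
cat >> h.py <<'E'
def ray(c,u,v):
    k=get_calibration(c);T=k['pose']@np.diag([1,-1,-1,1.]);d=T[:3,:3]@np.linalg.inv(k['camera_matrix'])@[u,v,1];return T[:3,3],d/np.linalg.norm(d)
def onz(c,u,v,z):
    o,d=ray(c,u,v);return o+d*(z-o[2])/d[2]
def tri(p,q):
    A=0;b=0
    for c,(u,v) in(('side',p),('top',q)):
        o,d=ray(c,u,v);M=np.eye(3)-np.outer(d,d);A=A+M;b=b+M@o
    x=np.linalg.solve(A,b);return x,[round(float(np.linalg.norm(np.cross(x-ray(c,*p)[0],ray(c,*p)[1]))),4) for c,p in(('side',p),('top',q))]
E
python3 - <<'E'
from h import *
S=lambda x,y:(245+x/2.667,90+y/2.667)
T=lambda x,y:(290+(x-400)/2.667,145+y/2.667)
for n,p,q in(('cov top',(345,151),(676,250)),('cov bot',(326,236),(645,270)),('tuck top',(297,218),(552,270)),('tuck bot',(287,308),(535,276))):
    print(n,*tri(S(*p),T(*q)), onz('side',*S(*p),.17 if 'top' in n else .075),onz('top',*T(*q),.17 if 'top' in n else .075))
for n,p,q in(('back left',(183,24),(762,20)),('x',(340,70),(783,188))): pass
print('lid front right',onz('top',*T(785,187),.19),'side',onz('side',*S(340,70),.19))
print('lid front left',onz('top',*T(438,220),.19),'side',onz('side',*S(210,265),.19))
print('lid back left',onz('top',*T(420,40),.19),'side',onz('side',*S(22,210),.19))
print('lid back right',onz('top',*T(762,20),.19),'side',onz('side',*S(183,24),.19))
E
```

```text
cov top [ 0.5634 -0.2923  0.1777] [0.0028, 0.0028] [ 0.5632 -0.3019  0.17  ] [ 0.5675 -0.2941  0.17  ]
cov bot [ 0.5625 -0.2899  0.0725] [0.0018, 0.0018] [ 0.5599 -0.2874  0.075 ] [ 0.5639 -0.2891  0.075 ]
tuck top [ 0.5522 -0.1771  0.1878] [0.0051, 0.0051] [ 0.5633 -0.1956  0.17  ] [ 0.5499 -0.181   0.17  ]
tuck bot [ 0.5557 -0.181   0.0734] [0.0031, 0.0031] [ 0.5521 -0.1797  0.075 ] [ 0.5586 -0.1802  0.075 ]
lid front right [ 0.6209 -0.3906  0.19  ] side [ 0.6089 -0.3895  0.19  ]
lid front left [ 0.5925 -0.0778  0.19  ] side [ 0.5935 -0.0869  0.19  ]
lid back left [ 0.7631 -0.0649  0.19  ] side [ 0.7613 -0.0628  0.19  ]
lid back right [ 0.7809 -0.3845  0.19  ] side [ 0.7782 -0.3818  0.19  ]
```

```bash
cat >> h.py <<'E'
def pose():
    s=state();w,x,y,z=s['tool_rot']
    yv=np.array([2*(x*y-w*z),1-2*(x*x+z*z)]);return np.r_[s['tool_pos'],np.arctan2(yv[1],yv[0])]
def rows(path,p0=None,hand=1.,nd=2):
    "path: list of (x,y,z,yaw); prints rounded rows, error fed forward"
    p=np.array(pose() if p0 is None else p0,float);out=[]
    for t in path:
        t=np.array(t,float);f=p[3];d=t[:3]-p[:3]
        X=np.array([-np.sin(f),np.cos(f)]);Y=np.array([np.cos(f),np.sin(f)])
        r=np.round(np.r_[d[:2]@X,d[:2]@Y,-d[2]]*10,nd);dy=(p[3]-t[3]+np.pi)%(2*np.pi)-np.pi if abs(p[3]-t[3])>3.3 else p[3]-t[3]
        tw=round(dy*10,1);out.append((r.tolist(),tw))
        p[:2]+=(X*r[0]+Y*r[1])/10;p[2]-=r[2]/10;p[3]-=tw/10
    for i,(r,tw) in enumerate(out):
        print(i,'%s,"twist":%s,"hand":%s'%(r,tw,hand))
    print('end',p);return p
def line(a,b,n): return [np.array(a)+(np.array(b)-a)*(i+1)/n for i in range(n)]
E
python3 - <<'E'
from h import *
p=pose();print(p)
rows(line(p,[.563,-.292,.27,-1.49],27),hand=.6)
E
```

```text
[0.2496 0.573  0.2533 1.16  ]
0 [-0.23, -0.25, -0.01],"twist":1.0,"hand":0.6
1 [-0.26, -0.22, -0.0],"twist":1.0,"hand":0.6
2 [-0.28, -0.2, -0.01],"twist":0.9,"hand":0.6
3 [-0.3, -0.17, -0.0],"twist":1.0,"hand":0.6
4 [-0.31, -0.14, -0.01],"twist":1.0,"hand":0.6
5 [-0.32, -0.1, -0.01],"twist":1.0,"hand":0.6
6 [-0.33, -0.08, -0.0],"twist":1.0,"hand":0.6
7 [-0.34, -0.04, -0.01],"twist":1.0,"hand":0.6
8 [-0.34, -0.01, -0.01],"twist":0.9,"hand":0.6
9 [-0.34, 0.02, -0.0],"twist":1.0,"hand":0.6
10 [-0.34, 0.06, -0.01],"twist":1.0,"hand":0.6
11 [-0.32, 0.09, -0.0],"twist":1.0,"hand":0.6
12 [-0.32, 0.12, -0.01],"twist":1.0,"hand":0.6
13 [-0.31, 0.16, -0.01],"twist":0.9,"hand":0.6
14 [-0.28, 0.18, -0.0],"twist":1.0,"hand":0.6
15 [-0.27, 0.21, -0.01],"twist":1.0,"hand":0.6
16 [-0.25, 0.23, -0.01],"twist":1.0,"hand":0.6
17 [-0.23, 0.26, -0.0],"twist":1.0,"hand":0.6
18 [-0.19, 0.28, -0.01],"twist":0.9,"hand":0.6
19 [-0.17, 0.29, -0.0],"twist":1.0,"hand":0.6
20 [-0.14, 0.31, -0.01],"twist":1.0,"hand":0.6
21 [-0.11, 0.33, -0.01],"twist":1.0,"hand":0.6
22 [-0.08, 0.33, -0.0],"twist":1.0,"hand":0.6
23 [-0.04, 0.34, -0.01],"twist":1.0,"hand":0.6
24 [-0.01, 0.34, -0.0],"twist":0.9,"hand":0.6
25 [0.03, 0.34, -0.01],"twist":1.0,"hand":0.6
26 [0.05, 0.33, -0.01],"twist":1.0,"hand":0.6
end [ 0.5626 -0.2918  0.2703 -1.49  ]
```

Emit:
{"api": "apply_moves", "payload": {"targets": [{"translation": [-0.23,-0.25,-0.01],"twist": 1.0,"hand": 0.6},{"translation": [-0.26,-0.22,0],"twist": 1.0,"hand": 0.6},{"translation": [-0.28,-0.2,-0.01],"twist": 0.9,"hand": 0.6},{"translation": [-0.3,-0.17,0],"twist": 1.0,"hand": 0.6},{"translation": [-0.31,-0.14,-0.01],"twist": 1.0,"hand": 0.6},{"translation": [-0.32,-0.1,-0.01],"twist": 1.0,"hand": 0.6},{"translation": [-0.33,-0.08,0],"twist": 1.0,"hand": 0.6},{"translation": [-0.34,-0.04,-0.01],"twist": 1.0,"hand": 0.6}]}}

```text
time: 1.8
tool_pos: [0.3427, 0.3154, 0.2584]
tool_rot: [0.0, 0.567, 0.824, 0.0]
contact_force: [0.5, -0.2, 0.5]
gripper_width: 0.6
grasp_force: 0.0
```

Emit:
{"api": "apply_moves", "payload": {"targets": [{"translation": [-0.34,-0.01,-0.01],"twist": 0.9,"hand": 0.6},{"translation": [-0.34,0.02,0],"twist": 1.0,"hand": 0.6},{"translation": [-0.34,0.06,-0.01],"twist": 1.0,"hand": 0.6},{"translation": [-0.32,0.09,0],"twist": 1.0,"hand": 0.6},{"translation": [-0.32,0.12,-0.01],"twist": 1.0,"hand": 0.6},{"translation": [-0.31,0.16,-0.01],"twist": 0.9,"hand": 0.6},{"translation": [-0.28,0.18,0],"twist": 1.0,"hand": 0.6},{"translation": [-0.27,0.21,-0.01],"twist": 1.0,"hand": 0.6}]}}

```text
time: 2.6
tool_pos: [0.436, 0.0594, 0.2635]
tool_rot: [0.0, 0.837, 0.547, 0.0]
contact_force: [0.6, 0.2, -0.2]
gripper_width: 0.602
grasp_force: 0.0
```

Emit:
{"api": "apply_moves", "payload": {"targets": [{"translation": [-0.25,0.23,-0.01],"twist": 1.0,"hand": 0.6},{"translation": [-0.23,0.26,0],"twist": 1.0,"hand": 0.6},{"translation": [-0.19,0.28,-0.01],"twist": 0.9,"hand": 0.6},{"translation": [-0.17,0.29,0],"twist": 1.0,"hand": 0.6},{"translation": [-0.14,0.31,-0.01],"twist": 1.0,"hand": 0.6},{"translation": [-0.11,0.33,-0.01],"twist": 1.0,"hand": 0.6},{"translation": [-0.08,0.33,0],"twist": 1.0,"hand": 0.6},{"translation": [-0.04,0.34,-0.01],"twist": 1.0,"hand": 0.6}]}}

```text
time: 3.4
tool_pos: [0.5283, -0.1977, 0.2683]
tool_rot: [-0.0, 0.983, 0.182, 0.0]
contact_force: [0.2, 0.4, 1.1]
gripper_width: 0.599
grasp_force: 0.0
```

Run:
```python
from h import *
p=pose();print(p,state()['joint_pos'],state()['joint_vel'])
rows(line(p,[.561,-.292,.27,-1.49],4)+[[.561,-.292,.27,-1.49]]*2,hand=.6)
```

```text
[ 0.5283 -0.1977  0.2683 -1.2044] [-0.4901 -0.1008  1.7388  0.0001  1.5036  0.7143] [-0.4198  0.5305 -0.5039  0.0039 -0.0288  0.5698]
0 [-0.01, 0.25, -0.0],"twist":0.7,"hand":0.6
1 [0.01, 0.25, -0.01],"twist":0.7,"hand":0.6
2 [0.03, 0.25, -0.0],"twist":0.7,"hand":0.6
3 [0.04, 0.24, -0.01],"twist":0.8,"hand":0.6
4 [0.0, 0.0, 0.0],"twist":-0.0,"hand":0.6
5 [0.0, 0.0, 0.0],"twist":-0.0,"hand":0.6
end [ 0.5608 -0.2918  0.2703 -1.4944]
```

Emit:
{"api": "apply_moves", "payload": {"targets": [{"translation": [-0.01,0.34,0],"twist": 0.9,"hand": 0.6},{"translation": [0.03,0.34,-0.01],"twist": 1.0,"hand": 0.6},{"translation": [0.05,0.33,-0.01],"twist": 1.0,"hand": 0.6},{"translation": [0,0,0],"twist": 0,"hand": 0.6},{"translation": [0,0,0],"twist": 0,"hand": 0.6}]}}

```text
time: 3.9
tool_pos: [0.5625, -0.292, 0.2699]
tool_rot: [-0.0, 0.999, 0.04, -0.0]
contact_force: [-0.6, -0.8, -0.4]
gripper_width: 0.599
grasp_force: 0.0
```

Run:
```python
from h import *
p=pose();print(p,state()['joint_pos'],state()['joint_vel'])
a=snap('side','s1.png'); b=snap('top','t1.png')
a=a[80:230,245:445]; b=b[130:280,290:490]
cv2.imwrite('pics/c1.png',cv2.resize(np.hstack([a,b])[:,:,::-1],(800,300),interpolation=cv2.INTER_CUBIC))
```

```text
[ 0.5625 -0.292   0.2699 -1.49  ] [-0.5964  0.0645  1.5729  0.0003  1.5051  0.8936] [ 0.0204 -0.0261  0.0237 -0.0003  0.0001 -0.0002]
```

View pics/c1.png

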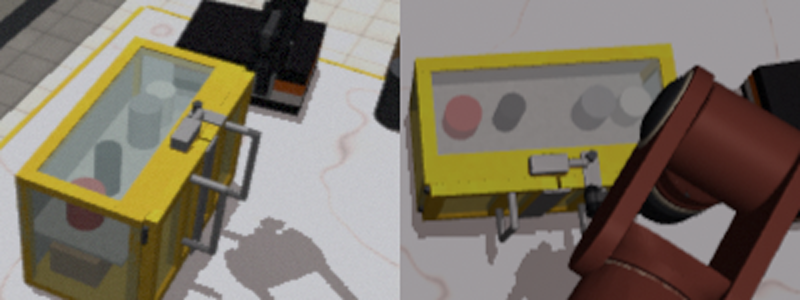

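The crop shows the gripper finger directly above the cover pull, at about (380,100) in the side view, with both leaves shut. I'll descend.

Emit:
{"api": "apply_moves", "payload": {"targets": [{"translation": [0,0,0.3],"twist": 0,"hand": 0.6},{"translation": [0,0,0.3],"twist": 0,"hand": 0.6},{"translation": [0,0,0.15],"twist": 0,"hand": 0.6},{"translation": [0,0,0.15],"twist": 0,"hand": 0.6},{"translation": [0,0,0.1],"twist": 0,"hand": 0.6},{"translation": [0,0,0.1],"twist": 0,"hand": 0.6},{"translation": [0,0,0],"twist": 0,"hand": 0.6}]}}

```text
time: 4.7
tool_pos: [0.5622, -0.2914, 0.1591]
tool_rot: [-0.001, 0.999, 0.04, -0.001]
contact_force: [0.3, 0.1, 0.6]
gripper_width: 0.6
grasp_force: 0.0
```

Run:
```python
from h import *
p=pose();print(p,state()['contact_force'])
a=snap('side','s2.png'); b=snap('top','t2.png')
a=a[100:220,305:425]; b=b[180:270,320:440]
cv2.imwrite('pics/c2.png',np.hstack([cv2.resize(a,(400,400),interpolation=cv2.INTER_CUBIC),np.vstack([cv2.resize(b,(400,300),interpolation=cv2.INTER_CUBIC),np.zeros((100,400,3),np.uint8)])])[:,:,::-1])
```

```text
[ 0.5622 -0.2914  0.1591 -1.4899] [0.2988 0.0556 0.5623]
```

View pics/c2.png

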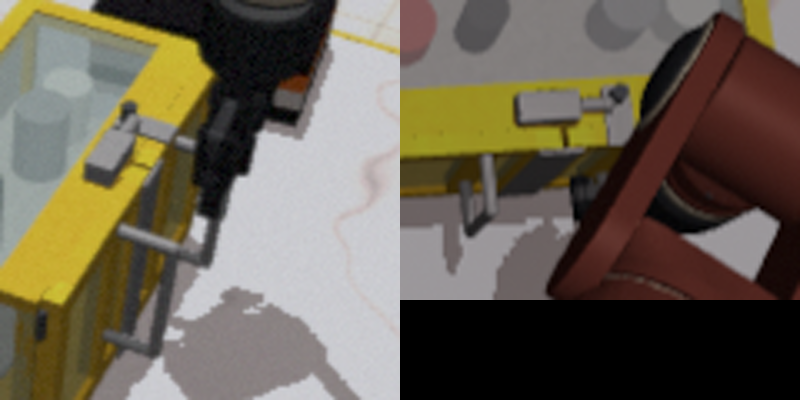

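The left crop shows the fingers straddling the cover bar, with its lower end visible below them at about (210,260) in the crop. I'll close the gripper.

Emit:
{"api": "apply_moves", "payload": {"targets": [{"translation": [0,0,0],"twist": 0,"hand": 0},{"translation": [0,0,0],"twist": 0,"hand": 0},{"translation": [0,0,0],"twist": 0,"hand": 0},{"translation": [0,0,0],"twist": 0,"hand": 0},{"translation": [0,0,0],"twist": 0,"hand": 0},{"translation": [0,0,0],"twist": 0,"hand": 0}]}}

```text
time: 5.4
tool_pos: [0.5626, -0.2911, 0.1611]
tool_rot: [-0.001, 0.999, 0.04, -0.0]
contact_force: [-3.7, 4.0, 4.7]
gripper_width: 0.103
grasp_force: 58.6
```

```bash
cat >> h.py <<'E'
def arc(hinge,psi0,p0,da,n,turn=None):
    "poses swinging about hinge by da rad (ccw +), tool yaw turning by turn"
    turn=da if turn is None else turn;o=[]
    for i in range(1,n+1):
        a=da*i/n;c,s=np.cos(a),np.sin(a);r=np.array(p0[:2])-hinge
        o.append(np.r_[hinge+np.array([[c,-s],[s,c]])@r,p0[2],p0[3]+turn*i/n])
    return o
E
python3 - <<'E'
from h import *
p=pose();s=state();print(p,s['contact_force'],s['ft_torque'],s['gripper_width'],s['grasp_force'])
psi=.085; X=np.array([np.cos(psi),np.sin(psi)]);Y=np.array([-X[1],X[0]])
h=p[:2]+.055*X-.1*Y; print('hinge',h)
rows(arc(h,psi,p,1.5,30),hand=0)
E
```

```text
[ 0.5626 -0.2911  0.1611 -1.4898] [-3.7493  4.0057  4.7245] [ 0.8083  0.4508 -0.0363] 0.10301840617988725 58.62805634737015
hinge [ 0.6259 -0.3861]
0 [-0.05, 0.03, -0.0],"twist":-0.5,"hand":0
1 [-0.05, 0.03, -0.0],"twist":-0.5,"hand":0
2 [-0.05, 0.03, -0.0],"twist":-0.5,"hand":0
3 [-0.05, 0.03, -0.0],"twist":-0.5,"hand":0
4 [-0.05, 0.03, -0.0],"twist":-0.5,"hand":0
5 [-0.04, 0.02, -0.0],"twist":-0.5,"hand":0
6 [-0.05, 0.03, -0.0],"twist":-0.5,"hand":0
7 [-0.05, 0.03, -0.0],"twist":-0.5,"hand":0
8 [-0.05, 0.03, -0.0],"twist":-0.5,"hand":0
9 [-0.05, 0.03, -0.0],"twist":-0.5,"hand":0
10 [-0.05, 0.03, -0.0],"twist":-0.5,"hand":0
11 [-0.05, 0.03, -0.0],"twist":-0.5,"hand":0
12 [-0.05, 0.03, -0.0],"twist":-0.5,"hand":0
13 [-0.05, 0.03, -0.0],"twist":-0.5,"hand":0
14 [-0.05, 0.02, -0.0],"twist":-0.5,"hand":0
15 [-0.05, 0.03, -0.0],"twist":-0.5,"hand":0
16 [-0.05, 0.03, -0.0],"twist":-0.5,"hand":0
17 [-0.04, 0.03, -0.0],"twist":-0.5,"hand":0
18 [-0.05, 0.03, -0.0],"twist":-0.5,"hand":0
19 [-0.05, 0.03, -0.0],"twist":-0.5,"hand":0
20 [-0.05, 0.03, -0.0],"twist":-0.5,"hand":0
21 [-0.05, 0.03, -0.0],"twist":-0.5,"hand":0
22 [-0.05, 0.03, -0.0],"twist":-0.5,"hand":0
23 [-0.05, 0.02, -0.0],"twist":-0.5,"hand":0
24 [-0.05, 0.03, -0.0],"twist":-0.5,"hand":0
25 [-0.05, 0.03, -0.0],"twist":-0.5,"hand":0
26 [-0.05, 0.03, -0.0],"twist":-0.5,"hand":0
27 [-0.05, 0.03, -0.0],"twist":-0.5,"hand":0
28 [-0.05, 0.03, -0.0],"twist":-0.5,"hand":0
29 [-0.04, 0.03, -0.0],"twist":-0.5,"hand":0
end [ 0.5269 -0.442   0.1611  0.0102]
```

Emit:
{"api": "apply_moves", "payload": {"targets": [{"translation": [-0.05,0.03,0],"twist": -0.5,"hand": 0},{"translation": [-0.05,0.03,0],"twist": -0.5,"hand": 0},{"translation": [-0.05,0.03,0],"twist": -0.5,"hand": 0},{"translation": [-0.05,0.03,0],"twist": -0.5,"hand": 0},{"translation": [-0.05,0.03,0],"twist": -0.5,"hand": 0},{"translation": [0,0,0],"twist": 0,"hand": 0}]}}

```text
time: 6.0
tool_pos: [0.5398, -0.3103, 0.1611]
tool_rot: [-0.001, 0.986, 0.165, -0.001]
contact_force: [-5.9, 6.5, 7.1]
gripper_width: 0.106
grasp_force: 59.0
```

Emit:
{"api": "apply_moves", "payload": {"targets": [{"translation": [-0.05,0.03,0],"twist": -0.5,"hand": 0},{"translation": [-0.04,0.02,0],"twist": -0.5,"hand": 0},{"translation": [-0.05,0.03,0],"twist": -0.5,"hand": 0},{"translation": [-0.05,0.03,0],"twist": -0.5,"hand": 0},{"translation": [-0.05,0.03,0],"twist": -0.5,"hand": 0},{"translation": [-0.05,0.03,0],"twist": -0.5,"hand": 0},{"translation": [-0.05,0.03,0],"twist": -0.5,"hand": 0},{"translation": [0,0,0],"twist": 0,"hand": 0}]}}

```text
time: 6.8
tool_pos: [0.5182, -0.3443, 0.1611]
tool_rot: [-0.001, 0.942, 0.334, -0.002]
contact_force: [-10.1, 4.9, 8.8]
gripper_width: 0.1
grasp_force: 59.2
```

Run:
```python
from h import *
p=pose();s=state();h=np.array([.6259,-.3861]);d=p[:2]-h
print(p,s['contact_force'],s['gripper_width'],np.hypot(*d),np.arctan2(d[1],d[0])-np.arctan2(.095,-.0633),p[3]+1.49,s['joint_pos'])
```

```text
[ 0.5182 -0.3443  0.1611 -0.8892] [-10.0924   4.9326   8.7541] 0.0996419963286103 0.11553282088030566 0.6131624165146743 0.6008388962622487 [-0.7051  0.1206  1.6985 -0.0023  1.3271  0.1846]
```

Emit:
{"api": "apply_moves", "payload": {"targets": [{"translation": [-0.06,0.01,0],"twist": -0.5,"hand": 0},{"translation": [-0.05,0.03,0],"twist": -0.5,"hand": 0},{"translation": [-0.05,0.02,0],"twist": -0.5,"hand": 0},{"translation": [-0.05,0.03,0],"twist": -0.5,"hand": 0},{"translation": [-0.05,0.03,0],"twist": -0.5,"hand": 0},{"translation": [-0.05,0.02,0],"twist": -0.5,"hand": 0},{"translation": [-0.05,0.03,0],"twist": -0.5,"hand": 0},{"translation": [-0.05,0.03,0],"twist": -0.5,"hand": 0}]}}

```text
time: 7.6
tool_pos: [0.5096, -0.3883, 0.1612]
tool_rot: [0.001, 0.857, 0.516, 0.001]
contact_force: [2.7, 1.1, 2.0]
gripper_width: 0.1
grasp_force: 58.9
```

Run:
```python
from h import *
p=pose();s=state();h=np.array([.6259,-.3861]);d=p[:2]-h
print(p,s['contact_force'],s['gripper_width'],np.hypot(*d),(np.arctan2(d[1],d[0])-np.arctan2(.095,-.0633))%6.283,p[3]+1.49,s['joint_pos'])
```

```text
[ 0.5096 -0.3883  0.1612 -0.4876] [2.7292 1.0981 1.9879] 0.10019685538992815 0.11634148269655695 1.001505284496072 1.002421460682322 [-0.7675  0.1575  1.6577  0.0009  1.3232 -0.2802]
```

Now to an angle of about 1.55.

Emit:
{"api": "apply_moves", "payload": {"targets": [{"translation": [-0.05,0.03,0],"twist": -0.5,"hand": 0},{"translation": [-0.05,0.03,0],"twist": -0.5,"hand": 0},{"translation": [-0.05,0.03,0],"twist": -0.5,"hand": 0},{"translation": [-0.05,0.03,0],"twist": -0.5,"hand": 0},{"translation": [-0.05,0.02,0],"twist": -0.5,"hand": 0},{"translation": [-0.05,0.03,0],"twist": -0.5,"hand": 0},{"translation": [-0.05,0.03,0],"twist": -0.5,"hand": 0},{"translation": [-0.05,0.03,0],"twist": -0.5,"hand": 0}]}}

```text
time: 8.4
tool_pos: [0.5189, -0.4329, 0.1612]
tool_rot: [0.001, 0.737, 0.676, 0.0]
contact_force: [1.4, 3.4, 2.9]
gripper_width: 0.102
grasp_force: 58.9
```

Emit:
{"api": "apply_moves", "payload": {"targets": [{"translation": [-0.05,0.03,0],"twist": -0.5,"hand": 0},{"translation": [-0.05,0.03,0],"twist": -0.5,"hand": 0},{"translation": [-0.05,0.02,0],"twist": -0.5,"hand": 0},{"translation": [0,0,0],"twist": 0,"hand": 0}]}}

```text
time: 8.8
tool_pos: [0.5269, -0.4482, 0.1612]
tool_rot: [0.002, 0.685, 0.728, 0.001]
contact_force: [4.2, 2.8, 2.6]
gripper_width: 0.102
grasp_force: 59.0
```

Run:
```python
from h import *
p=pose();s=state();h=np.array([.6259,-.3861]);d=p[:2]-h
print(p,s['contact_force'],s['gripper_width'],np.hypot(*d),(np.arctan2(d[1],d[0])-np.arctan2(.095,-.0633))%6.283,p[3]+1.49,s['joint_pos'])
snap('top','t3.png')
```

```text
[ 0.5269 -0.4482  0.1612  0.0613] [4.2065 2.7634 2.5803] 0.10200837026977476 0.11685129729176233 1.542935464009381 1.55128323625037 [-0.813   0.2709  1.5264  0.002   1.3414 -0.8747]
```

Emit:
{"api": "apply_moves", "payload": {"targets": [{"translation": [0,0,0],"twist": 0,"hand": 0.6},{"translation": [0,0,0],"twist": 0,"hand": 0.6},{"translation": [0,0,0],"twist": 0,"hand": 0.6},{"translation": [0,0,0],"twist": 0,"hand": 0.6},{"translation": [0,0,-0.3],"twist": 0,"hand": 0.6},{"translation": [0,0,-0.4],"twist": 0,"hand": 0.6},{"translation": [0,0,-0.4],"twist": 0,"hand": 0.6},{"translation": [0,0,0],"twist": 0,"hand": 0.6}]}}

```text
time: 9.65
tool_pos: [0.5273, -0.4502, 0.2793]
tool_rot: [0.007, 0.686, 0.728, -0.001]
contact_force: [-0.1, -0.7, 0.6]
gripper_width: 0.601
grasp_force: 0.0
```

Run:
```python
from h import *
p=pose();s=state();print(p,s['contact_force'])
rows(line(p,[.553,-.181,.27,1.655],16),hand=.6)
```

```text
[ 0.5273 -0.4502  0.2793  0.0598] [-0.109  -0.6621  0.5986]
0 [0.17, 0.03, 0.01],"twist":-1.0,"hand":0.6
1 [0.16, 0.04, 0.0],"twist":-1.0,"hand":0.6
2 [0.16, 0.06, 0.01],"twist":-1.0,"hand":0.6
3 [0.15, 0.07, 0.0],"twist":-1.0,"hand":0.6
4 [0.15, 0.09, 0.01],"twist":-1.0,"hand":0.6
5 [0.13, 0.1, 0.0],"twist":-1.0,"hand":0.6
6 [0.12, 0.12, 0.01],"twist":-1.0,"hand":0.6
7 [0.11, 0.13, 0.01],"twist":-1.0,"hand":0.6
8 [0.1, 0.14, 0.0],"twist":-1.0,"hand":0.6
9 [0.08, 0.14, 0.01],"twist":-1.0,"hand":0.6
10 [0.07, 0.16, 0.0],"twist":-1.0,"hand":0.6
11 [0.06, 0.16, 0.01],"twist":-1.0,"hand":0.6
12 [0.03, 0.16, 0.01],"twist":-1.0,"hand":0.6
13 [0.02, 0.17, 0.0],"twist":-1.0,"hand":0.6
14 [0.0, 0.17, 0.01],"twist":-1.0,"hand":0.6
15 [-0.01, 0.17, 0.0],"twist":-1.0,"hand":0.6
end [ 0.5529 -0.1809  0.2703  1.6598]
```

Emit:
{"api": "apply_moves", "payload": {"targets": [{"translation": [0.17,0.03,0.01],"twist": -1.0,"hand": 0.6},{"translation": [0.16,0.04,0],"twist": -1.0,"hand": 0.6},{"translation": [0.16,0.06,0.01],"twist": -1.0,"hand": 0.6},{"translation": [0.15,0.07,0],"twist": -1.0,"hand": 0.6},{"translation": [0.15,0.09,0.01],"twist": -1.0,"hand": 0.6},{"translation": [0.13,0.1,0],"twist": -1.0,"hand": 0.6},{"translation": [0.12,0.12,0.01],"twist": -1.0,"hand": 0.6},{"translation": [0.11,0.13,0.01],"twist": -1.0,"hand": 0.6}]}}

```text
time: 10.45
tool_pos: [0.5383, -0.3127, 0.2648]
tool_rot: [-0.0, 0.346, 0.938, -0.0]
contact_force: [0.9, -0.0, -0.3]
gripper_width: 0.599
grasp_force: 0.0
```

Emit:
{"api": "apply_moves", "payload": {"targets": [{"translation": [0.1,0.14,0],"twist": -1.0,"hand": 0.6},{"translation": [0.08,0.14,0.01],"twist": -1.0,"hand": 0.6},{"translation": [0.07,0.16,0],"twist": -1.0,"hand": 0.6},{"translation": [0.06,0.16,0.01],"twist": -1.0,"hand": 0.6},{"translation": [0.03,0.16,0.01],"twist": -1.0,"hand": 0.6},{"translation": [0.02,0.17,0],"twist": -1.0,"hand": 0.6},{"translation": [0,0.17,0.01],"twist": -1.0,"hand": 0.6},{"translation": [-0.01,0.17,0],"twist": -1.0,"hand": 0.6}]}}

```text
time: 11.25
tool_pos: [0.5506, -0.178, 0.2607]
tool_rot: [-0.0, -0.047, 0.999, 0.0]
contact_force: [0.3, 0.8, -0.1]
gripper_width: 0.6
grasp_force: 0.0
```

Emit:
{"api": "apply_moves", "payload": {"targets": [{"translation": [0,0,0],"twist": 0,"hand": 0.6},{"translation": [0,0,0],"twist": 0,"hand": 0.6}]}}

```text
time: 11.45
tool_pos: [0.5508, -0.1787, 0.2611]
tool_rot: [-0.0, -0.044, 0.999, -0.0]
contact_force: [0.2, -0.5, 0.1]
gripper_width: 0.605
grasp_force: 0.0
```

Run:
```python
from h import *
p=pose();print(p,state()['joint_pos'])
a=snap('side','s4.png'); b=snap('top','t4.png')
a=a[70:250,245:425]; b=b[140:300,280:460]
cv2.imwrite('pics/c4.png',np.hstack([cv2.resize(a,(400,400),interpolation=cv2.INTER_CUBIC),np.vstack([cv2.resize(b,(400,356),interpolation=cv2.INTER_CUBIC),np.zeros((44,400,3),np.uint8)])])[:,:,::-1])
```

```text
[ 0.5508 -0.1787  0.2611  1.6586] [-0.442  -0.0605  1.7128 -0.0006  1.4892 -2.1006]
```

View pics/c4.png

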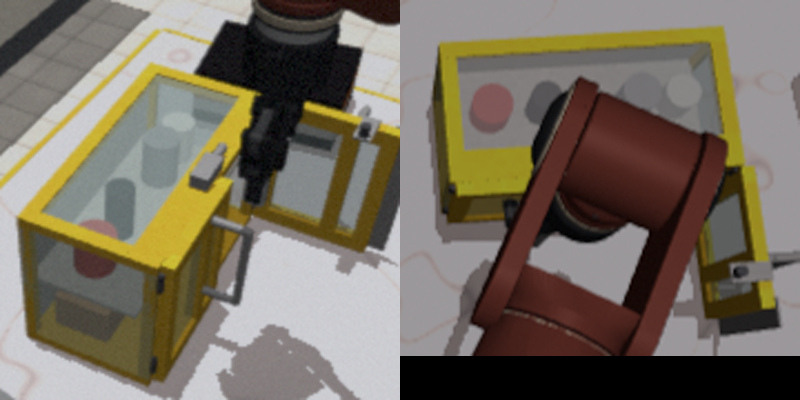

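The crop shows the cover leaf standing wide open on the right, the tucked leaf still shut, and the gripper above the tucked bar (245,230 in the crop). I'll descend and grip.

Emit:
{"api": "apply_moves", "payload": {"targets": [{"translation": [-0.02,-0.02,0.3],"twist": 0,"hand": 0.6},{"translation": [0,0,0.25],"twist": 0,"hand": 0.6},{"translation": [0,0,0.15],"twist": 0,"hand": 0.6},{"translation": [0,0,0.15],"twist": 0,"hand": 0.6},{"translation": [0,0,0.1],"twist": 0,"hand": 0.6},{"translation": [0,0,0.05],"twist": 0,"hand": 0.6},{"translation": [0,0,0],"twist": 0,"hand": 0.6}]}}

```text
time: 12.25
tool_pos: [0.553, -0.1804, 0.161]
tool_rot: [-0.0, -0.045, 0.999, 0.0]
contact_force: [0.1, 0.1, 0.1]
gripper_width: 0.604
grasp_force: 0.0
```

Emit:
{"api": "apply_moves", "payload": {"targets": [{"translation": [0,0,0],"twist": 0,"hand": 0},{"translation": [0,0,0],"twist": 0,"hand": 0},{"translation": [0,0,0],"twist": 0,"hand": 0},{"translation": [0,0,0],"twist": 0,"hand": 0},{"translation": [0,0,0],"twist": 0,"hand": 0},{"translation": [0,0,0],"twist": 0,"hand": 0}]}}

```text
time: 12.85
tool_pos: [0.5535, -0.1812, 0.1624]
tool_rot: [0.001, -0.044, 0.999, -0.001]
contact_force: [-1.0, -5.3, 5.3]
gripper_width: 0.102
grasp_force: 58.6
```

Run:
```python
from h import *
p=pose();s=state();print(p,s['contact_force'],s['ft_torque'],s['gripper_width'],s['grasp_force'])
psi=.085; X=np.array([np.cos(psi),np.sin(psi)]);Y=np.array([-X[1],X[0]])
h=p[:2]+.055*X+.1*Y; print('hinge',h)
rows(arc(h,psi,p,-1.55,31),hand=0)
```

```text
[ 0.5535 -0.1812  0.1624  1.6597] [-1.0423 -5.267   5.2919] [-0.4079  0.2716 -0.0981] 0.10244029493525554 58.612244725227356
hinge [ 0.5998 -0.0769]
0 [0.05, 0.03, -0.0],"twist":0.5,"hand":0
1 [0.05, 0.03, -0.0],"twist":0.5,"hand":0
2 [0.05, 0.03, -0.0],"twist":0.5,"hand":0
3 [0.05, 0.03, -0.0],"twist":0.5,"hand":0
4 [0.05, 0.03, -0.0],"twist":0.5,"hand":0
5 [0.04, 0.02, -0.0],"twist":0.5,"hand":0
6 [0.05, 0.03, -0.0],"twist":0.5,"hand":0
7 [0.05, 0.03, -0.0],"twist":0.5,"hand":0
8 [0.05, 0.03, -0.0],"twist":0.5,"hand":0
9 [0.05, 0.03, -0.0],"twist":0.5,"hand":0
10 [0.05, 0.03, -0.0],"twist":0.5,"hand":0
11 [0.05, 0.03, -0.0],"twist":0.5,"hand":0
12 [0.05, 0.03, -0.0],"twist":0.5,"hand":0
13 [0.05, 0.02, -0.0],"twist":0.5,"hand":0
14 [0.05, 0.03, -0.0],"twist":0.5,"hand":0
15 [0.05, 0.03, -0.0],"twist":0.5,"hand":0
16 [0.05, 0.03, -0.0],"twist":0.5,"hand":0
17 [0.05, 0.03, -0.0],"twist":0.5,"hand":0
18 [0.04, 0.03, -0.0],"twist":0.5,"hand":0
19 [0.05, 0.03, -0.0],"twist":0.5,"hand":0
20 [0.05, 0.03, -0.0],"twist":0.5,"hand":0
21 [0.05, 0.03, -0.0],"twist":0.5,"hand":0
22 [0.05, 0.03, -0.0],"twist":0.5,"hand":0
23 [0.05, 0.02, -0.0],"twist":0.5,"hand":0
24 [0.05, 0.03, -0.0],"twist":0.5,"hand":0
25 [0.05, 0.03, -0.0],"twist":0.5,"hand":0
26 [0.05, 0.03, -0.0],"twist":0.5,"hand":0
27 [0.05, 0.03, -0.0],"twist":0.5,"hand":0
28 [0.05, 0.03, -0.0],"twist":0.5,"hand":0
29 [0.05, 0.03, -0.0],"twist":0.5,"hand":0
30 [0.04, 0.03, -0.0],"twist":0.5,"hand":0
end [ 0.4949 -0.0332  0.1624  0.1097]
```

Emit:
{"api": "apply_moves", "payload": {"targets": [{"translation": [0.05,0.03,0],"twist": 0.5,"hand": 0},{"translation": [0.05,0.03,0],"twist": 0.5,"hand": 0},{"translation": [0.05,0.03,0],"twist": 0.5,"hand": 0},{"translation": [0.05,0.03,0],"twist": 0.5,"hand": 0},{"translation": [0.05,0.03,0],"twist": 0.5,"hand": 0},{"translation": [0.04,0.02,0],"twist": 0.5,"hand": 0},{"translation": [0,0,0],"twist": 0,"hand": 0}]}}

```text
time: 13.55
tool_pos: [0.5257, -0.1614, 0.1624]
tool_rot: [0.002, 0.105, 0.994, 0.001]
contact_force: [2.2, 3.5, 4.3]
gripper_width: 0.099
grasp_force: 58.9
```

Emit:
{"api": "apply_moves", "payload": {"targets": [{"translation": [0.05,0.03,0],"twist": 0.5,"hand": 0},{"translation": [0.05,0.03,0],"twist": 0.5,"hand": 0},{"translation": [0.05,0.03,0],"twist": 0.5,"hand": 0},{"translation": [0.05,0.03,0],"twist": 0.5,"hand": 0},{"translation": [0.05,0.03,0],"twist": 0.5,"hand": 0},{"translation": [0.05,0.03,0],"twist": 0.5,"hand": 0},{"translation": [0,0,0],"twist": 0,"hand": 0}]}}

```text
time: 14.25
tool_pos: [0.5047, -0.134, 0.1624]
tool_rot: [0.003, 0.252, 0.968, 0.002]
contact_force: [9.5, 5.2, 1.9]
gripper_width: 0.1
grasp_force: 58.9
```

Run:
```python
from h import *
p=pose();s=state();h=np.array([.5998,-.0769]);d=p[:2]-h
print(p,s['contact_force'],s['gripper_width'],np.hypot(*d),(np.arctan2(-.1043,-.0463)-np.arctan2(d[1],d[0])),1.66-p[3],s['joint_pos'])
```

```text
[ 0.5047 -0.134   0.1624  1.0614] [9.4917 5.1866 1.943 ] 0.09956421443448615 0.11093146514814742 0.6124329829622854 0.5986424517844331 [-0.4047 -0.1245  1.9411  0.0054  1.3198 -1.4673]
```

Emit:
{"api": "apply_moves", "payload": {"targets": [{"translation": [0.04,0.05,0],"twist": 0.5,"hand": 0},{"translation": [0.05,0.03,0],"twist": 0.5,"hand": 0},{"translation": [0.05,0.03,0],"twist": 0.5,"hand": 0},{"translation": [0.05,0.03,0],"twist": 0.5,"hand": 0},{"translation": [0.05,0.03,0],"twist": 0.5,"hand": 0},{"translation": [0.05,0.03,0],"twist": 0.5,"hand": 0},{"translation": [0.05,0.03,0],"twist": 0.5,"hand": 0},{"translation": [0.05,0.03,0],"twist": 0.5,"hand": 0}]}}

```text
time: 15.05
tool_pos: [0.491, -0.0905, 0.1624]
tool_rot: [0.003, 0.44, 0.898, 0.002]
contact_force: [10.7, 1.1, 0.4]
gripper_width: 0.103
grasp_force: 58.9
```

Run:
```python
from h import *
p=pose();s=state();h=np.array([.5998,-.0769]);d=p[:2]-h
print(p,s['contact_force'],s['gripper_width'],np.hypot(*d),(np.arctan2(-.1043,-.0463)-np.arctan2(d[1],d[0]))%6.283,1.66-p[3],s['joint_pos'])
```

```text
[ 0.491  -0.0905  0.1624  0.6595] [10.7225  1.0686  0.4163] 0.1030059626560161 0.10962116361548126 1.0290876976432863 1.0005417218826969 [-0.3326 -0.184   1.9937  0.0026  1.3251 -0.9927]
```

Correct inward by 2 mm again and continue to about 1.55.

Emit:
{"api": "apply_moves", "payload": {"targets": [{"translation": [0.04,0.05,0],"twist": 0.5,"hand": 0},{"translation": [0.05,0.03,0],"twist": 0.5,"hand": 0},{"translation": [0.05,0.03,0],"twist": 0.5,"hand": 0},{"translation": [0.05,0.03,0],"twist": 0.5,"hand": 0},{"translation": [0.04,0.04,0],"twist": 0.5,"hand": 0},{"translation": [0.05,0.03,0],"twist": 0.5,"hand": 0},{"translation": [0.05,0.03,0],"twist": 0.5,"hand": 0},{"translation": [0.05,0.03,0],"twist": 0.5,"hand": 0}]}}

```text
time: 15.85
tool_pos: [0.4954, -0.0446, 0.1624]
tool_rot: [0.001, 0.61, 0.793, 0.0]
contact_force: [1.0, -0.7, 6.3]
gripper_width: 0.1
grasp_force: 59.4
```

Emit:
{"api": "apply_moves", "payload": {"targets": [{"translation": [0.05,0.03,0],"twist": 0.5,"hand": 0},{"translation": [0.05,0.03,0],"twist": 0.5,"hand": 0},{"translation": [0.05,0.03,0],"twist": 0.5,"hand": 0},{"translation": [0,0,0],"twist": 0,"hand": 0}]}}

```text
time: 16.25
tool_pos: [0.5017, -0.0281, 0.1624]
tool_rot: [0.001, 0.667, 0.745, 0.001]
contact_force: [3.2, -1.8, 4.3]
gripper_width: 0.101
grasp_force: 59.4
```

Run:
```python
from h import *
p=pose();s=state();h=np.array([.5998,-.0769]);d=p[:2]-h
print(p,s['contact_force'],s['gripper_width'],np.hypot(*d),(np.arctan2(-.1043,-.0463)-np.arctan2(d[1],d[0]))%6.283,1.66-p[3],s['joint_pos'])
```

```text
[ 0.5017 -0.0281  0.1624  0.1117] [ 3.1615 -1.7511  4.323 ] 0.10066163415860012 0.10957237367092311 1.6146898967301748 1.548291967024964 [-0.204  -0.1731  1.9843 -0.0001  1.327  -0.3157]
```

Release, lift, and back off towards the robot to look.

Emit:
{"api": "apply_moves", "payload": {"targets": [{"translation": [0,0,0],"twist": 0,"hand": 0.6},{"translation": [0,0,0],"twist": 0,"hand": 0.6},{"translation": [0,0,0],"twist": 0,"hand": 0.6},{"translation": [0,0,0],"twist": 0,"hand": 0.6},{"translation": [0,0,-0.3],"twist": 0,"hand": 0.6},{"translation": [0,0,-0.4],"twist": 0,"hand": 0.6},{"translation": [0,0,-0.4],"twist": 0,"hand": 0.6},{"translation": [0,0,-0.2],"twist": 0,"hand": 0.6}]}}

```text
time: 17.05
tool_pos: [0.5013, -0.0283, 0.2955]
tool_rot: [0.002, 0.667, 0.745, 0.001]
contact_force: [1.0, -0.9, -0.7]
gripper_width: 0.604
grasp_force: 0.0
```

Emit:
{"api": "apply_moves", "payload": {"targets": [{"translation": [0.3,0,0],"twist": 0,"hand": 0.6},{"translation": [0.4,0,0],"twist": 0,"hand": 0.6},{"translation": [0.4,0,0],"twist": 0,"hand": 0.6},{"translation": [0.4,0,0],"twist": 0,"hand": 0.6},{"translation": [0.4,0,0],"twist": 0,"hand": 0.6},{"translation": [0.3,0,0],"twist": 0,"hand": 0.6},{"translation": [0,0,0],"twist": 0,"hand": 0.6}]}}

```text
time: 17.75
tool_pos: [0.4752, 0.1933, 0.2909]
tool_rot: [-0.001, 0.665, 0.747, -0.0]
contact_force: [-0.8, -0.8, 0.0]
gripper_width: 0.604
grasp_force: 0.0
```

Run:
```python
from h import *
print(pose())
a=snap('side','s5.png'); b=snap('top','t5.png')
cv2.imwrite('pics/c5.png',cv2.resize(np.hstack([a,b])[:,:,::-1],(800,300),interpolation=cv2.INTER_AREA))
```

```text
[0.4752 0.1933 0.2909 0.1148]
```

View pics/c5.png

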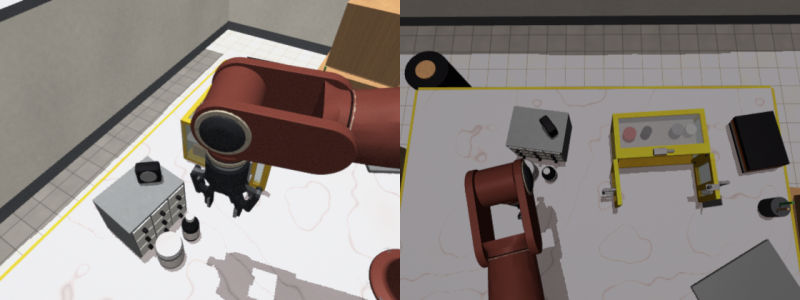

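The top view shows both leaves standing out at about 90°, at (616,183) and (706,180). The bystanders haven't moved and the arm is clear.

```bash
python3 -c "
from plant import *
print(job_done())"
```

```text
the job is handed in; nothing more can be done
None
```

Job handed in at about 18 s: I opened the latched leaf first, then the overlapped one. Both stand at about 1.55 rad, the tin, glue bottle and tape measure look undisturbed in the last picture, and the arm is clear of everything.

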